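# Pin the mould shut and set its air valve

### The arm

A 6-joint arm with a two-finger parallel gripper is mounted at the origin on the work surface. World frame = base frame: x ahead of the robot, y to its left, z up, the work surface at z = 0. Lengths are in m, angles in rad, forces in N, time in s.
With the tool pointing down it reaches from about 0.35 to 1 m from the base axis. Payload 7.1 kg.
Tool frame: the origin (TCP) lies at the very end of the fingers, on their centre line; the grasp point (between the pads) lies 19 mm behind it; z points along the fingers, y is the line along which they close (so a half turn about z gives the same grasp; the last joint's range is limited). The gripper opens to 85 mm and grips with 20 to 120 N. Pads are 22 mm wide; open, the fingers measure 114 mm over their backs; the gripper's body (76 mm by 85 mm) begins 54 mm behind the grasp point. The pads swing forward as they close: fully open they stand 13 mm farther back than shut.
Start: joints at [-1.185, 0.423, 1.63, -0, 1.089, -0.019], TCP at [0.246, -0.574, 0.231] pointing down, gripper open.
Joint ranges: [-3, 3], [-0.9, 2.11], [0.09, 2.58], [-1.31, 4.45], [0.11, 2.69], [-2.54, 2.54]. Speed limits (rad/s): [2.39, 2.39, 3.01, 3.14, 3.14, 3.14].

### API

Orientations are given as a unit quaternion [x, y, z, w].
In Python, from plant import * gives the robot as it stands.
- The arm moves only by the tool carry_out, never from a script. Its arguments are lists of equal length, an entry for each row: "grip": the opening, from 0 (shut) to 1 (fully open); "offset": the shift along the tool's x, y, z normalised to -1 to 1, where 1 is 0.2 m, a list of three; "rotation": the turn, a rotation vector about the tool's x, y, z normalised to -1 to 1, where 1 is pi rad, a list of three. A call has 1 to 12 rows; each row is the pose to reach, as a shift and turn from the pose commanded when the call began, along the tool's axes at that moment, turning the shorter way round; what a row does not reach only later rows make up. A row lasts 1/12 s, in which the tool goes at most 41.7 mm and 7.16 degrees, less where a joint would pass 70% of its speed; a pose out of reach is approached as far as the arm can. A call with a number of a shift or a turn outside -1 to 1 is refused whole. A call with a gripper value outside its range is refused whole. The fingers move at their own pace and stop on an object; "force" is the grip in N (left out, the last holds). Time passes only in rows, so rows that repeat a pose let the fingers close. It gives the time, the measured TCP pose, the force, the opening and the grip force at its end, in the units of the state.
- read_state(): the state, without advancing time (a new reading comes with each control period).
- capture(name): name is "scene" or "top"; returns a dict with "pixels" (384x512x3 uint8, red, green, blue), "z_map" (384x512 float32, m along the optical axis (not along the pixel's ray), 0 where there is no reading), "fx", "fy", "cx", "cy" (pixels), "cam_to_world" (4x4, takes a point from camera to world coordinates). Camera axes: x right, y down, z forward; pixel columns grow to the right and rows downward; lengths in m; the calibration is good to about 2 mm. A picture is of the moment at which its call begins.
- sign_off(): hands the job in; it is judged then, once.
The state is a dict: "time": time; "qpos": joint angles; "dq": joint speeds; "joint_efforts": joint torques, N m; "tool_pos": TCP position; "tcp_rot": TCP orientation; "contact_force": force on the tool from outside, world axes, zero at the start; "moment": the same for the moment, N m; "gripper_width": finger opening in m; "grasp_force": force on a finger pad.
Only numpy, scipy, OpenCV 4.12 (cv2) and the standard library are available. Lean on these libraries where they do the work, as an engineer would, in place of code of your own. Each camera call takes 0.05 s, during which the arm holds its last target. There are 200 camera calls.

### The job

Lock the closed insole mould: take the longer of the two lock pins out of the pin stand and put it down through the holes of both lugs on the front of the mould until its collar rests on the upper lug. Only then turn the lever of the air valve beside it to half open (45 degrees, midway between shut and open) and let go. Leave the short pin and everything else where they are.

Things in the scene. Friction and masses are not known exactly. Their poses are not given: they have to be found in the camera images.
- mould: closed green insole mould, fixed, 220 (x) x 300 (y) x 110 mm high; origin at the centre of its underside, -x is its front. Two steel lugs, 56 x 56 x 15 mm, stick out of the front one above the other, undersides 35 and 80 mm above the bench, each with a vertical 20 mm through hole, chamfered. 160 mm left (+y) of them a pipe with a brass ball valve comes out
- lock_hole (a point): centre of the mouth of the upper lug's 20 mm hole, on the lug's top face 95 mm above the bench, 28 mm in front of the mould's face; axes as the mould's
- lower_hole (a point): centre of the mouth of the lower lug's 20 mm hole, on the lug's top face, 45 mm below lock_hole on the same vertical axis; the lug is 15 mm thick and open below, the bench is 50 mm under this point
- stand: fixed aluminium block 70 (x) x 140 (y) x 50 mm high, origin at the centre of its underside; two upright 18 mm sockets, 35 mm deep, on its y axis at +40 and -40 mm, each holding one lock pin; which pin is in which varies
- long_pin: longer lock pin, upright, 136 mm long, about 0.2 kg: from the foot up a 16 mm round steel shank of 80 mm (nose tapers to 11 mm over its last 10 mm), a collar 32 mm wide and 6 mm thick, a black round grip 26 mm wide and 50 mm high. Origin at the middle of its foot, z towards the grip. In the stand its foot is 15 mm above the bench, its grip 40 mm higher than the short pin's
- long_pin_collar (a point): on the long pin's axis at the underside of its collar, 80 mm above the foot
- long_pin_grip (a point): middle of the long pin's black grip, 111 mm above the foot
- short_pin: the shorter lock pin, same make but its shank is only 40 mm (96 mm long in all), too short to reach the lower lug; origin at the middle of its foot; to be left in the stand
- valve (a joint): angle of the valve lever, rad: 0 = shut, lever points to the mould's +y, square to the pipe; 1.571 = fully open, lever points to the mould's -x, along the pipe; grows counter-clockwise from above. It starts shut or a little open and stays where it is left (about 0.2 N m of friction)
- valve_axis (a point): on the lever's vertical turning axis, at the mid-height of the lever, 130 mm above the bench, 65 mm in front of the mould's face; its y axis points along the lever, outwards
- valve_grip (a point): on the lever 80 mm from the axis, mid-height, 130 mm above the bench: the lever is a bar 110 mm long from the axis, its outer 74 mm a black sleeve 16 mm wide and 16 mm high; y axis along the lever, outwards. Free space underneath
- spray_can: upright spray can, 64 mm in diameter, 170 mm high, to the left of the mould; origin at the centre of its underside; not to be disturbed
- jar: white jar, 70 mm in diameter and 70 mm high, standing on the bench left of the middle; origin at the centre of its underside; not to be disturbed
- scissors: scissors lying flat in front of the mould, about 200 mm long, 80 mm wide and 12 mm high, red and yellow handles; origin at the pivot on the bench; not to be disturbed
Things that resemble listed ones, but are neither listed nor needed, are in the scene too. Leave any purple or yellow look-alike of the long_pin alone.

How it is judged:
By the outcome, as a careful person would: the job done as asked, in the order asked, and still so for the second after the job is handed in, with the robot touching nothing.
It also fails if it takes over 58 s, if anything falls off the work surface, if the arm or the gripper's body presses on something with over 40 N, if the wrist force passes 120 N, or if a joint passes its speed limit or range.

## Working session

There is one attempt and no reset: what is moved stays moved. The work goes in short steps, Python scripts to look and compute and a tool call to move; the robot and the scene stay as the last step left them, time stands still between calls to the robot, and variables do not carry over. Pictures are saved under pics/ and viewed, at most 10 in all, crops included, and the job is handed in when it is done.

Besides the shell and the picture viewer there is one more tool, called after "Emit:" by a JSON object that holds its "name" and its "arguments", one argument or row to a line. carry_out: Moves the arm, as the interface text tells. Scaled input: -1 to 1 covers 0.2 m each way for a shift and pi rad each way for a turn. Its arguments: {"type":"object","properties":{"grip":{"type":"array","items":{"type":"number"}},"offset":{"type":"array","items":{"type":"array","items":{"type":"number"}}},"rotation":{"type":"array","items":{"type":"array","items":{"type":"number"}}},"force":{"type":"number"}},"required":["grip","offset","rotation"]}

```bash
mkdir -p pics; python3 - <<'E'
from plant import *
import cv2,numpy as np
for n in("scene","top"):
    c=capture(n); np.savez(n+".npz",**c)
    cv2.imwrite(f"pics/{n}.png",cv2.resize(c["pixels"][:,:,::-1],(800,600)))
    print(n,c["fx"],c["cx"],c["cy"],np.round(c["cam_to_world"],3).tolist())
print(read_state())
E
```

```text
scene 390.0317433351414 252.00338446488246 198.5604520280772 [[0.636, 0.529, -0.562, 1.174], [0.771, -0.441, 0.459, -0.464], [-0.005, -0.726, -0.688, 0.872], [0.0, 0.0, 0.0, 1.0]]
top 425.93832600445245 257.7945974466574 199.98377910122477 [[-0.01, -0.984, 0.178, 0.334], [-1.0, 0.014, 0.018, 0.026], [-0.02, -0.178, -0.984, 1.308], [0.0, 0.0, 0.0, 1.0]]
{'time': 0.1, 'qpos': array([-1.18497076e+00,  4.23768303e-01,  1.63062673e+00, -5.07962547e-05,
        1.08862438e+00, -1.89470860e-02]), 'dq': array([ 0.00032157, -0.00121691, -0.00222747, -0.00040728, -0.00105772,
       -0.00136932]), 'joint_efforts': array([-9.91125125e-05, -5.58426619e+01, -2.82444674e+01, -5.69476285e-06,
        2.99628002e-03,  1.06618586e-05]), 'tool_pos': array([ 0.24598062, -0.57400425,  0.23061584]), 'tcp_rot': array([ 9.79587078e-01,  2.01019021e-01, -1.52246574e-04, -6.97311587e-04]), 'contact_force': array([ 0.0149758 ,  1.07402724, -0.79547122]), 'moment': array([0.02808242, 0.02589655, 0.02351742]), 'grasp_force': 0.0, 'gripper_width': 0.08531892287581894}
```

View pics/scene.png

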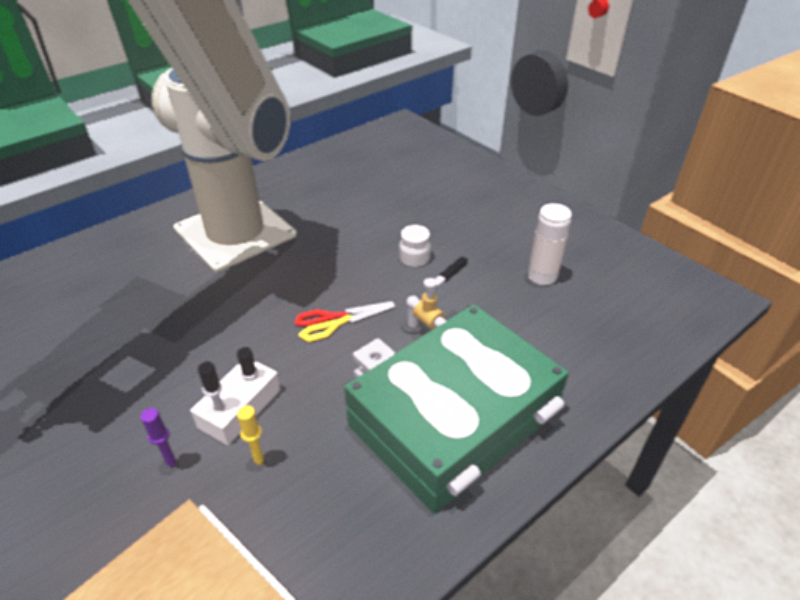

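View pics/top.png

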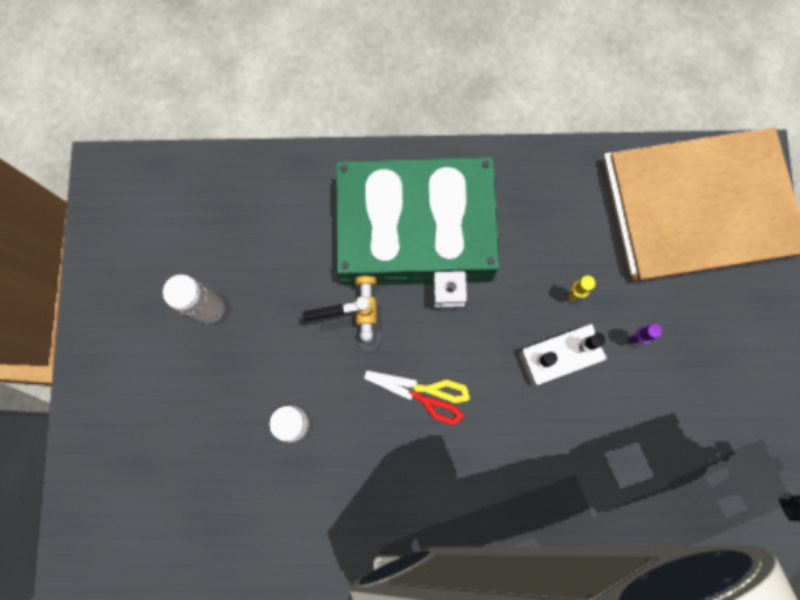

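The scene view has the long pin's black grip at about (208,380), the short pin at (247,360), the lug hole at (376,355) and the valve lever at (450,272). In the top view these are at (593,341), (548,359), (450,287) and (325,313), with the lever nearly shut. The purple and yellow decoys stand apart from the stand.

```bash
cat > h.py <<'E'
import numpy as np,cv2
from scipy import ndimage
def load(n): 
    return dict(np.load(n+".npz"))
def ray(c,u,v,z):
    M=c["cam_to_world"]; d=M[:3,:3]@np.array([(u-c["cx"])/c["fx"],(v-c["cy"])/c["fy"],1.]); o=M[:3,3]
    return o+d*(z-o[2])/d[2]
def proj(c,p):
    M=np.linalg.inv(c["cam_to_world"]); q=M[:3,:3]@np.asarray(p)+M[:3,3]
    return np.array([c["fx"]*q[0]/q[2]+c["cx"],c["fy"]*q[1]/q[2]+c["cy"]])
def cloud(c):
    h,w=c["z_map"].shape; v,u=np.mgrid[:h,:w]; z=c["z_map"]
    p=np.stack([(u-c["cx"])/c["fx"]*z,(v-c["cy"])/c["fy"]*z,z],-1)
    p=p@c["cam_to_world"][:3,:3].T+c["cam_to_world"][:3,3]; p[z==0]=np.nan
    return p
E
python3 - <<'E'
from h import *
np.set_printoptions(precision=4,suppress=True)
for n in("top","scene"):
    c=load(n);P=cloud(c);rgb=c["pixels"].astype(int); Z=P[...,2]
    print(n,"bench z",np.nanmedian(Z[(abs(P[...,0]-.45)<.08)&(abs(P[...,1])<.3)]))
    def rep(name,m):
        p=P[m]; 
        if len(p)==0: print(name,0);return
        r=cv2.minAreaRect(p[:,:2].astype(np.float32)*1000)
        print(name,len(p),"med",np.median(p,0),"rect",np.round(r[0],1),np.round(r[1],1),round(r[2],1))
    x,y=P[...,0],P[...,1]; br=rgb.max(-1)
    sx,sy=None,None
    g=(rgb[...,1]>rgb[...,0]+25)&(rgb[...,1]>rgb[...,2]+10)&(Z>.1)&(Z<.12)&(x<.95)&(abs(y)<.5)
    gg=(Z>.1)&(Z<.12)&(x>.6)&(y<.2)&(y>-.2); L,k=ndimage.label(gg); 
    s=ndimage.sum(gg,L,range(1,k+1)); rep("mouldtop",L==1+np.argmax(s))
    lab,k=ndimage.label((Z>.03)&(br<400)&(x>.35)&(x<.95)&(abs(y)<.6))
    for i in range(1,k+1):
        m=lab==i
        if 15<m.sum()<4000: 
            v,u=np.where(m); print(" blob px(800)",u.mean()*1.5625,v.mean()*1.5625,"zmax",Z[m].max(),end=" "); rep("",m)
            t=m&(Z>Z[m].max()-.006); rep("    toplayer",t)
E
```

```text
top bench z 0.0022559028577390228
mouldtop 7369 med [0.7364 0.0221 0.112 ] rect [740.8  22.4] [221.4 301. ] 0.8
 blob px(800) 190.971991356383 297.1430352393617 zmax 0.17676005517161597  752 med [0.5789 0.4259 0.1613] rect [583.9 438. ] [60.1 61.8] 8.9
    toplayer 193 med [0.5847 0.438  0.1724] rect [585.8 440.4] [56.3 54. ] 89.5
 blob px(800) 581.3534768211921 286.07201986754967 zmax 0.1430934642745798  151 med [ 0.5944 -0.278   0.1241] rect [ 597.1 -281.5] [29.2 27.8] 11.4
    toplayer 36 med [ 0.5982 -0.2828  0.1386] rect [ 596.7 -281.2] [21.5 23.8] 43.5
 blob px(800) 646.1219879518072 332.3418674698795 zmax 0.1423371473988153  166 med [ 0.5079 -0.3899  0.1214] rect [ 511.2 -393.6] [26.9 29.1] 87.1
    toplayer 45 med [ 0.5091 -0.396   0.1385] rect [ 509.6 -394.3] [22. 23.] 82.5
 blob px(800) 563.1921140939597 352.98474203020135 zmax 0.15711641171103063  1192 med [ 0.4792 -0.2538  0.0524] rect [ 480.2 -253.7] [ 69.9 142.9] 19.4
    toplayer 52 med [ 0.4919 -0.291   0.153 ] rect [ 493.8 -290.6] [22.8 23.2] 25.5
 blob px(800) 288.3850524475525 416.1931818181818 zmax 0.0768385053829
[... 480 characters left out ...]
5.7] 69.4
 blob px(800) 416.86527237354085 242.9413910505837 zmax 0.07361815803469951  257 med [0.3753 0.2548 0.0574] rect [371.5 263.2] [64.6 41.6] 88.8
    toplayer 72 med [0.3701 0.2626 0.0693] rect [369.8 262.2] [54.  35.2] 76.3
 blob px(800) 234.66944519438445 396.39494465442766 zmax 0.15398662899794335  1852 med [ 0.4999 -0.279   0.0503] rect [ 521.7 -246.1] [153.5 154.6] 20.1
    toplayer 64 med [ 0.4946 -0.291   0.1496] rect [ 495.2 -290.9] [23.6 24.8] 66.6
 blob px(800) 156.88574498567337 430.381446991404 zmax 0.1389308903671157  349 med [ 0.5192 -0.3971  0.104 ] rect [ 513.9 -396.9] [30.6 27.8] 67.9
    toplayer 75 med [ 0.5137 -0.3966  0.1351] rect [ 512.9 -396.1] [24.9 23.7] 12.9
```

```bash
python3 - <<'E'
from h import *
np.set_printoptions(precision=4,suppress=True)
for n in("top","scene"):
    c=load(n);P=cloud(c);rgb=c["pixels"].astype(int); Z=P[...,2];x,y=P[...,0],P[...,1];br=rgb.max(-1)
    m=(abs(Z-.095-(.002 if n=="top" else 0))<.005)&(x>.56)&(x<.629)&(abs(y+.0)<.15)
    L,k=ndimage.label(m); s=ndimage.sum(m,L,range(1,k+1))
    for i in range(1,k+1):
        if s[i-1]>40:
            p=P[L==i]; print(n,"lug",len(p),np.median(p,0),cv2.minAreaRect(p[:,:2].astype(np.float32)*1000))
    # dark hole pixels
    G=cv2.cvtColor(c["pixels"],cv2.COLOR_RGB2GRAY)
    u0,v0=proj(c,[.603,.023-.16/2,.095]); 
    lug=(L>0)
    if lug.any():
        big=L==1+np.argmax(s); mm=ndimage.binary_fill_holes(ndimage.binary_closing(big,iterations=3)); er=ndimage.binary_erosion(mm,iterations=3); h=er&(G<130); v,u=np.where(h)
        if len(u): print(" hole px",len(u),u.mean(),v.mean(), ray(c,u.mean(),v.mean(),.095)); 
    # lever dark & z around .138
    m=(Z>.118)&(Z<.148)&(x>.5)&(x<.63)&(y>.1)&(y<.3)
    d=m&(br<75)
    p=P[d]; print(n,"sleeve",len(p),np.median(p,0), cv2.minAreaRect(p[:,:2].astype(np.float32)*1000))
    t=d&(Z>np.percentile(Z[d],40)); p=P[t][:,:2]; vx=cv2.fitLine(p.astype(np.float32),cv2.DIST_HUBER,0,.001,.001).ravel(); print(" line",vx,"angle from +y CCW",np.degrees(np.arctan2(-vx[0]*np.sign(vx[1]),abs(vx[1]))))
    b=(rgb[...,0]>rgb[...,2]+50)&(x>.5)&(x<.63)&(y>.05)&(y<.2); print(" brass",np.median(P[b],0))
    # mould front edge
    g=(abs(Z-.11-(.002 if n=="top" else 0))<.005)&(x>.61)&(x<.68)&(y<.16)&(y>-.115); 
E
python3 - <<'E'
import cv2
c=[cv2.imread("pics/scene.png")[240:400,330:500],cv2.imread("pics/top.png")[220:380,290:490]]
cv2.imwrite("pics/crop.png",cv2.hconcat([cv2.resize(i,(400,400)) for i in c]))
E
```

```text
top lug 300 [ 0.6018 -0.0405  0.0969] ((602.31787109375, -39.30738830566406), (55.735321044921875, 53.54657745361328), 89.31889343261719)
 hole px 24 288.1666666666667 183.58333333333334 [ 0.6013 -0.0411  0.095 ]
top sleeve 161 [0.5505 0.1916 0.1388] ((551.516845703125, 192.237548828125), (16.690311431884766, 71.99252319335938), 10.835034370422363)
 line [ 0.1994 -0.9799  0.5518  0.189 ] angle from +y CCW 11.503395
 brass [0.5607 0.1126 0.0824]
scene lug 244 [ 0.5968 -0.0396  0.0937] ((598.4810791015625, -39.02179718017578), (48.389705657958984, 57.205814361572266), 0.8228070139884949)
scene sleeve 102 [0.555  0.1895 0.1355] ((553.3646850585938, 190.434326171875), (15.773457527160645, 69.97570037841797), 8.879951477050781)
 line [ 0.2027 -0.9792  0.5551  0.1806] angle from +y CCW 11.695835
 brass [0.5718 0.1092 0.0801]
```

View pics/crop.png

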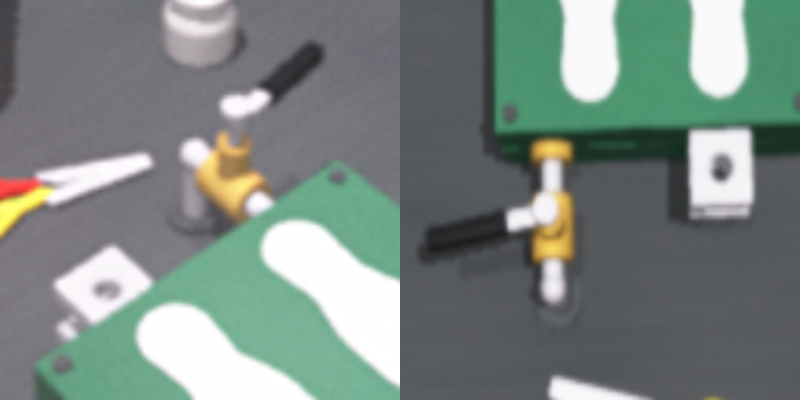

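```bash
cat >> h.py <<'E'
from scipy.spatial.transform import Rotation as R
def go(s,p,yaw=None):
    """norm offset/rotation from state s to TCP p, tool down with tool-x at world angle yaw (deg)"""
    r=R.from_quat(s["tcp_rot"]); o=r.inv().apply(np.asarray(p)-s["tool_pos"])/.2
    rv=np.zeros(3)
    if yaw is not None:
        a=np.radians(yaw); t=R.from_matrix(np.array([[np.cos(a),np.sin(a),0],[np.sin(a),-np.cos(a),0],[0,0,-1]]))
        rv=(r.inv()*t).as_rotvec()/np.pi
    return np.round(o,4).tolist(),np.round(rv,4).tolist()
E
python3 - <<'E'
from plant import *
from h import *
s=read_state()
print(go(s,[.4942,-.2908,.215],22)); print(np.degrees(R.from_quat(s["tcp_rot"]).as_euler("xyz")))
print(ray(load("scene"),240.2,227,.095))
E
```

```text
([1.6985, -0.8127, 0.0792], [-0.0005, 0.0, 0.0066])
[-1.79918218e+02  1.02741461e-03  2.31931166e+01]
[ 0.60517165 -0.04095464  0.095     ]
```

Emit:
{"name": "carry_out", "arguments": {
  "grip": [0.65,0.65,0.65,0.65,0.65,0.65],
  "offset": [
    [0.2,-0.1,0],
    [0.4,-0.2,0],
    [0.55,-0.26,0],
    [0.7,-0.33,0],
    [0.85,-0.41,0],
    [0.85,-0.41,0]
  ],
  "rotation": [
    [0,0,0],
    [0,0,0],
    [0,0,0],
    [0,0,0],
    [0,0,0],
    [0,0,0]
  ]
}}

```text
time: 0.6
tool_pos: [0.3727, -0.4278, 0.2309]
tcp_rot: [0.979, 0.203, 0.0, -0.001]
contact_force: [-0.1, -1.2, -0.0]
gripper_width: 0.0554
grasp_force: 0.0
```

Emit:
{"name": "carry_out", "arguments": {
  "grip": [0.65,0.65,0.65,0.65,0.65,0.65,0.65,0.65],
  "offset": [
    [0.2,-0.1,0],
    [0.4,-0.2,0],
    [0.55,-0.26,0],
    [0.7,-0.33,0.05],
    [0.848,-0.403,0.08],
    [0.848,-0.403,0.08],
    [0.848,-0.403,0.08],
    [0.848,-0.403,0.08]
  ],
  "rotation": [
    [0,0,0],
    [0,0,0],
    [0,0,0],
    [0,0,0],
    [0,0,0],
    [0,0,0],
    [0,0,0],
    [0,0,0]
  ]
}}

```text
time: 1.27
tool_pos: [0.494, -0.2915, 0.2151]
tcp_rot: [0.98, 0.201, -0.0, -0.0]
contact_force: [-0.7, -0.6, 0.1]
gripper_width: 0.0555
grasp_force: 0.0
```

```bash
python3 - <<'E'
from plant import *
from h import *
s=read_state()
print(s["time"],s["tool_pos"],s["gripper_width"],s["qpos"]);print(go(s,[.4942,-.2908,.113]),go(s,[.4942,-.2908,.215],0))
c=capture("scene");cv2.imwrite("pics/s2.png",cv2.resize(c["pixels"][180:310,60:230,::-1],(680,520),interpolation=cv2.INTER_CUBIC))
E
```

```text
1.2667 [ 0.49395304 -0.29150325  0.21510887] 0.055483587351605655 [-5.53691453e-01  3.68032918e-01  1.75857756e+00 -4.45094140e-04
  1.01556988e+00  6.11976888e-01]
([0.0029, -0.0026, 0.5105], [0.0, 0.0, 0.0]) ([0.0025, -0.0027, 0.0005], [-0.0, 0.0002, 0.129])
```

View pics/s2.png

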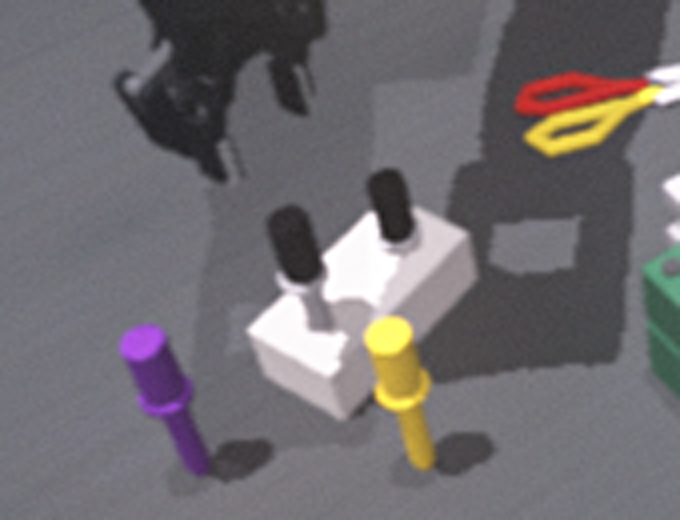

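The long pin's grip is at (295,240), with visible shank between its collar and the stand. The fingers hang centred above it. I'll descend and grip.

Emit:
{"name": "carry_out", "arguments": {
  "grip": [0.65,0.65,0.65,0.65,0.65,0.65,0.65,0.2,0.2,0.2,0.2,0.2],
  "offset": [
    [0,0,0.1],
    [0,0,0.2],
    [0,0,0.3],
    [0,0,0.4],
    [0,0,0.5],
    [0,0,0.505],
    [0,0,0.505],
    [0,0,0.505],
    [0,0,0.505],
    [0,0,0.505],
    [0,0,0.505],
    [0,0,0.505]
  ],
  "rotation": [
    [0,0,0],
    [0,0,0],
    [0,0,0],
    [0,0,0],
    [0,0,0],
    [0,0,0],
    [0,0,0],
    [0,0,0],
    [0,0,0],
    [0,0,0],
    [0,0,0],
    [0,0,0]
  ],
  "force": 60
}}

```text
time: 2.32
tool_pos: [0.4951, -0.2917, 0.116]
tcp_rot: [0.98, 0.201, 0.001, 0.001]
contact_force: [-1.1, 1.1, 6.1]
gripper_width: 0.0243
grasp_force: 58.7
```

Emit:
{"name": "carry_out", "arguments": {
  "grip": [0.2,0.2,0.2,0.2,0.2,0.2,0.2,0.2,0.2,0.2],
  "offset": [
    [0,0,-0.04],
    [0,0,-0.09],
    [0,0,-0.15],
    [0,0,-0.22],
    [0,0,-0.3],
    [0,0,-0.4],
    [0,0,-0.5],
    [0,0,-0.6],
    [0,0,-0.6],
    [0,0,-0.6]
  ],
  "rotation": [
    [0,0,0],
    [0,0,0],
    [0,0,0],
    [0,0,0],
    [0,0,0],
    [0,0,0],
    [0,0,0],
    [0,0,0],
    [0,0,0],
    [0,0,0]
  ]
}}

```text
time: 3.15
tool_pos: [0.4949, -0.2916, 0.2363]
tcp_rot: [0.98, 0.201, 0.001, 0.001]
contact_force: [-0.1, 0.5, -2.1]
gripper_width: 0.0248
grasp_force: 59.0
```

```bash
python3 - <<'E'
from plant import *
from h import *
s=read_state()
print(s["time"],s["tool_pos"],s["gripper_width"],s["contact_force"]);print(go(s,[.603,-.0405,s["tool_pos"][2]],1))
E
```

```text
3.15 [ 0.49494762 -0.29164195  0.23625531] 0.024781244699866686 [-0.11128354  0.47564711 -2.14340013]
([0.9911, -0.9415, -0.0007], [0.0008, -0.0008, 0.1233])
```

Emit:
{"name": "carry_out", "arguments": {
  "grip": [0.2,0.2,0.2,0.2,0.2,0.2,0.2,0.2,0.2,0.2,0.2,0.2],
  "offset": [
    [0.05,-0.05,0],
    [0.15,-0.14,0],
    [0.27,-0.26,0],
    [0.4,-0.38,0],
    [0.52,-0.5,0],
    [0.65,-0.62,0],
    [0.77,-0.73,0],
    [0.88,-0.83,0],
    [0.95,-0.9,0],
    [0.991,-0.94,0],
    [0.991,-0.94,0],
    [0.991,-0.94,0]
  ],
  "rotation": [
    [0,0,0.01],
    [0,0,0.03],
    [0,0,0.05],
    [0,0,0.07],
    [0,0,0.09],
    [0,0,0.11],
    [0,0,0.123],
    [0,0,0.123],
    [0,0,0.123],
    [0,0,0.123],
    [0,0,0.123],
    [0,0,0.123]
  ]
}}

```text
time: 4.15
tool_pos: [0.6018, -0.0404, 0.2334]
tcp_rot: [1.0, 0.01, -0.001, 0.0]
contact_force: [0.1, 0.4, -1.2]
gripper_width: 0.0247
grasp_force: 59.2
```

```bash
python3 - <<'E'
from plant import *
from h import *
s=read_state()
print(s["time"],s["tool_pos"],s["tcp_rot"],s["gripper_width"]);print(go(s,[.603,-.0405,.236],1))
c=capture("scene");np.savez("s3.npz",**c);cv2.imwrite("pics/s3.png",cv2.resize(c["pixels"][150:280,180:350,::-1],(680,520),interpolation=cv2.INTER_CUBIC))
print(proj(c,[.603,-.0405,.095]),proj(c,[.603,-.0405,.135]))
E
```

```text
4.15 [ 0.60177122 -0.04035339  0.23342994] [ 9.99952344e-01  9.72149981e-03 -8.89395130e-04  1.09464660e-04] 0.024737457021883017
([0.0061, 0.0009, -0.0129], [0.0001, 0.0006, 0.0006])
[239.83305737 226.46045927] [239.42959598 216.14173625]
```

View pics/s3.png

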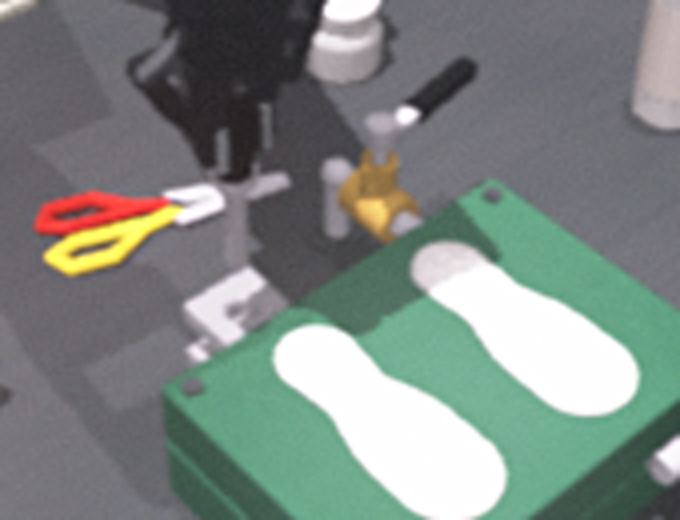

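The pin hangs upright, foot at (237,262), directly over the lug hole at about (240,308), which matches the projection. Next is a slow, stepwise insertion.

Emit:
{"name": "carry_out", "arguments": {
  "grip": [0.2,0.2,0.2,0.2,0.2,0.2,0.2,0.2,0.2,0.2,0.2],
  "offset": [
    [0.006,0,0.03],
    [0.006,0,0.07],
    [0.006,0,0.11],
    [0.006,0,0.15],
    [0.006,0,0.17],
    [0.006,0,0.19],
    [0.006,0,0.21],
    [0.006,0,0.23],
    [0.006,0,0.25],
    [0.006,0,0.25],
    [0.006,0,0.25]
  ],
  "rotation": [
    [0,0,0],
    [0,0,0],
    [0,0,0],
    [0,0,0],
    [0,0,0],
    [0,0,0],
    [0,0,0],
    [0,0,0],
    [0,0,0],
    [0,0,0],
    [0,0,0]
  ]
}}

```text
time: 5.12
tool_pos: [0.6036, -0.0403, 0.1842]
tcp_rot: [1.0, 0.009, -0.0, 0.0]
contact_force: [0.5, -0.0, -1.2]
gripper_width: 0.0245
grasp_force: 59.2
```

```bash
python3 - <<'E'
from plant import *
from h import *
s=read_state();print(s["time"],s["tool_pos"],s["contact_force"],s["moment"],R.from_quat(s["tcp_rot"]).as_matrix()[:,2])
E
```

```text
5.1167 [ 0.60357584 -0.04032975  0.18417188] [ 0.47496884 -0.00993337 -1.17814592] [-0.01012521  0.01772261 -0.01942433] [-2.58063272e-04 -4.89262662e-06 -9.99999967e-01]
```

Emit:
{"name": "carry_out", "arguments": {
  "grip": [0.2,0.2,0.2,0.2,0.2,0.2,0.2,0.2,0.2,0.2,0.2,0.2],
  "offset": [
    [0,0,0.03],
    [0,0,0.06],
    [0,0,0.09],
    [0,0,0.12],
    [0,0,0.14],
    [0,0,0.16],
    [0,0,0.18],
    [0,0,0.2],
    [0,0,0.22],
    [0,0,0.25],
    [0,0,0.28],
    [0,0,0.28]
  ],
  "rotation": [
    [0,0,0],
    [0,0,0],
    [0,0,0],
    [0,0,0],
    [0,0,0],
    [0,0,0],
    [0,0,0],
    [0,0,0],
    [0,0,0],
    [0,0,0],
    [0,0,0],
    [0,0,0]
  ]
}}

```text
time: 6.12
tool_pos: [0.6029, -0.0403, 0.1269]
tcp_rot: [1.0, 0.009, -0.001, -0.0]
contact_force: [-0.4, 0.9, -3.2]
gripper_width: 0.0247
grasp_force: 59.2
```

Emit:
{"name": "carry_out", "arguments": {
  "grip": [0.2,0.2,0.2,0.2,0.2,0.2],
  "offset": [
    [0,0,0.015],
    [0,0,0.03],
    [0,0,0.045],
    [0,0,0.055],
    [0,0,0.055],
    [0,0,0.055]
  ],
  "rotation": [
    [0,0,0],
    [0,0,0],
    [0,0,0],
    [0,0,0],
    [0,0,0],
    [0,0,0]
  ]
}}

```text
time: 6.62
tool_pos: [0.6036, -0.0404, 0.1172]
tcp_rot: [1.0, 0.009, -0.0, -0.0]
contact_force: [-0.7, -0.6, -1.8]
gripper_width: 0.0248
grasp_force: 59.2
```

Emit:
{"name": "carry_out", "arguments": {
  "grip": [0.2,0.2,0.2,0.2],
  "offset": [
    [0,0,0.006],
    [0,0,0.012],
    [0,0,0.014],
    [0,0,0.014]
  ],
  "rotation": [
    [0,0,0],
    [0,0,0],
    [0,0,0],
    [0,0,0]
  ]
}}

```text
time: 6.95
tool_pos: [0.604, -0.0404, 0.116]
tcp_rot: [1.0, 0.009, 0.001, 0.0]
contact_force: [-3.9, 0.9, 9.8]
gripper_width: 0.0246
grasp_force: 60.6
```

The collar has seated: about 10 N upward at the expected height. I'll release and rise.

Emit:
{"name": "carry_out", "arguments": {
  "grip": [0.6,0.6,0.6,0.6,0.6,0.6,0.6,0.6,0.6,0.6,0.6,0.6],
  "offset": [
    [0,0,0],
    [0,0,0],
    [0,0,0],
    [0,0,0],
    [0,0,-0.04],
    [0,0,-0.1],
    [0,0,-0.2],
    [0,0,-0.3],
    [0,0,-0.4],
    [0,0,-0.5],
    [0,0,-0.5],
    [0,0,-0.5]
  ],
  "rotation": [
    [0,0,0],
    [0,0,0],
    [0,0,0],
    [0,0,0],
    [0,0,0],
    [0,0,0],
    [0,0,0],
    [0,0,0],
    [0,0,0],
    [0,0,0],
    [0,0,0],
    [0,0,0]
  ]
}}

```text
time: 7.95
tool_pos: [0.6046, -0.0405, 0.2168]
tcp_rot: [1.0, 0.009, 0.002, 0.0]
contact_force: [-0.5, -0.7, -0.5]
gripper_width: 0.0514
grasp_force: 0.0
```

```bash
python3 - <<'E'
from plant import *
from h import *
s=read_state();print(s["time"],s["tool_pos"],s["contact_force"],s["gripper_width"])
ax=np.array([.5665,.1195]);a=np.radians(11.6);g=ax+.075*np.array([-np.sin(a),np.cos(a)]);print(g)
print(go(s,[*g,.215],11.6),go(s,[*g,.215],11.6+180))
c=capture("scene");np.savez("s4.npz",**c);cv2.imwrite("pics/s4.png",cv2.resize(c["pixels"][150:280,180:350,::-1],(680,520),interpolation=cv2.INTER_CUBIC))
P=cloud(c);m=(P[...,2]>.14)&(P[...,2]<.17)&(np.hypot(P[...,0]-.603,P[...,1]+.04)<.025);print(m.sum(),P[m].max(0),P[m].min(0))
E
```

```text
7.95 [ 0.60462705 -0.04046487  0.2167821 ] [-0.4858358  -0.72548202 -0.48734112] 0.05140507092186032
[0.55141916 0.19296814]
([-0.2446, -1.1718, 0.0075], [0.0002, -0.0012, -0.0586]) ([-0.2446, -1.1718, 0.0075], [-0.0018, -0.0003, 0.9414])
77 [ 0.61685023 -0.02767991  0.15234508] [ 0.59115951 -0.05222801  0.14026796]
```

View pics/s4.png

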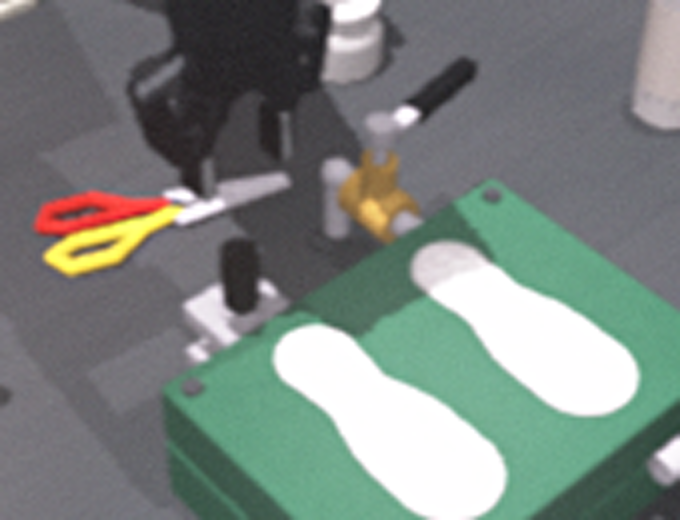

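The pin now sits in the upper lug with its collar down at (240,305) and its grip top at z≈0.15. The lever is unmoved at (440,90). Next I'll turn the tool across the lever.

Emit:
{"name": "carry_out", "arguments": {
  "grip": [0.5,0.5,0.5,0.5,0.5,0.5,0.5,0.5,0.5,0.5,0.5,0.5],
  "offset": [
    [0,-0.08,0],
    [-0.02,-0.16,0],
    [-0.04,-0.24,0],
    [-0.06,-0.32,0],
    [-0.08,-0.4,0],
    [-0.1,-0.48,0],
    [-0.12,-0.56,0],
    [-0.14,-0.64,0],
    [-0.16,-0.72,0],
    [-0.18,-0.8,0],
    [-0.2,-0.88,0],
    [-0.22,-0.96,0]
  ],
  "rotation": [
    [0,0,-0.03],
    [0,0,-0.065],
    [0,0,-0.1],
    [0,0,-0.135],
    [0,0,-0.17],
    [0,0,-0.205],
    [0,0,-0.24],
    [0,0,-0.275],
    [0,0,-0.31],
    [0,0,-0.345],
    [0,0,-0.38],
    [0,0,-0.415]
  ]
}}

```text
time: 9.0
tool_pos: [0.555, 0.1513, 0.2133]
tcp_rot: [0.788, 0.616, -0.001, -0.001]
contact_force: [0.4, -0.5, -0.2]
gripper_width: 0.0428
grasp_force: 0.0
```

```bash
python3 - <<'E'
from plant import *
from h import *
s=read_state();print(s["time"],s["tool_pos"],s["qpos"])
print(go(s,[.5514,.193,.215],101.6))
E
```

```text
9.0 [0.55497423 0.15134028 0.21328464] [2.45522886e-01 3.73495915e-01 1.75503112e+00 2.98325726e-05
 1.01553507e+00 4.88752484e-01]
([0.1979, -0.0675, -0.0087], [-0.0008, 0.0002, -0.1419])
```

Emit:
{"name": "carry_out", "arguments": {
  "grip": [0.5,0.5,0.5,0.5,0.5,0.5,0.5,0.5],
  "offset": [
    [0.06,-0.02,0],
    [0.12,-0.04,0],
    [0.17,-0.06,0],
    [0.198,-0.0675,0],
    [0.198,-0.0675,0],
    [0.198,-0.0675,0],
    [0.198,-0.0675,0],
    [0.198,-0.0675,0]
  ],
  "rotation": [
    [0,0,-0.035],
    [0,0,-0.07],
    [0,0,-0.105],
    [0,0,-0.14],
    [0,0,-0.142],
    [0,0,-0.142],
    [0,0,-0.142],
    [0,0,-0.142]
  ]
}}

```text
time: 9.67
tool_pos: [0.5526, 0.1919, 0.2141]
tcp_rot: [0.635, 0.773, -0.0, -0.0]
contact_force: [0.2, -0.3, 0.8]
gripper_width: 0.0429
grasp_force: 0.0
```

```bash
python3 - <<'E'
from plant import *
from h import *
s=read_state();print(s["time"],s["tool_pos"],s["qpos"])
print(go(s,[.5514,.193,.113],101.6))
c=capture("scene");np.savez("s5.npz",**c);cv2.imwrite("pics/s5.png",cv2.resize(c["pixels"][130:260,200:370,::-1],(680,520),interpolation=cv2.INTER_CUBIC))
E
```

```text
9.6667 [0.55256817 0.19190716 0.21413313] [ 3.13972319e-01  3.85582475e-01  1.73387967e+00 -1.13109826e-04
  1.02300834e+00  1.19279732e-01]
([0.0066, -0.0042, 0.5057], [-0.0003, 0.0001, -0.0025])
```

View pics/s5.png

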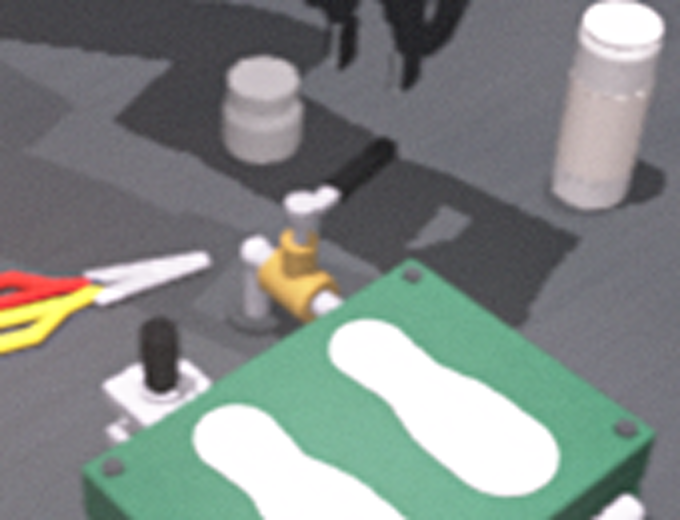

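The fingers straddle the sleeve from above, tips at (345,60) and (405,85), sleeve centre at about (365,168). I'll lower and grip lightly.

Emit:
{"name": "carry_out", "arguments": {
  "grip": [0.5,0.5,0.5,0.5,0.5,0.5,0.5,0.1,0.1,0.1,0.1,0.1],
  "offset": [
    [0.006,-0.004,0.1],
    [0.006,-0.004,0.2],
    [0.006,-0.004,0.3],
    [0.006,-0.004,0.4],
    [0.006,-0.004,0.48],
    [0.006,-0.004,0.515],
    [0.006,-0.004,0.515],
    [0.006,-0.004,0.515],
    [0.006,-0.004,0.515],
    [0.006,-0.004,0.515],
    [0.006,-0.004,0.515],
    [0.006,-0.004,0.515]
  ],
  "rotation": [
    [0,0,0],
    [0,0,0],
    [0,0,0],
    [0,0,0],
    [0,0,0],
    [0,0,0],
    [0,0,0],
    [0,0,0],
    [0,0,0],
    [0,0,0],
    [0,0,0],
    [0,0,0]
  ],
  "force": 25
}}

```text
time: 10.72
tool_pos: [0.5518, 0.1937, 0.1126]
tcp_rot: [0.634, 0.773, 0.0, 0.0]
contact_force: [-3.7, -0.6, 6.1]
gripper_width: 0.0159
grasp_force: 24.8
```

```bash
python3 - <<'E'
from plant import *
from h import *
s=read_state();print(s["time"],s["tool_pos"],s["gripper_width"],s["contact_force"])
y0=R.from_quat(s["tcp_rot"]).as_euler("xyz",degrees=True)[2];print(y0)
ax=np.array([.5665,.1195]);d=s["tool_pos"][:2]-ax;print(np.hypot(*d),np.degrees(np.arctan2(-d[0],d[1])))
for a in (6,12,18,24,30,34.2):
    e=R.from_euler("z",a,degrees=True).apply([*d,0])[:2]+ax
    print(a,go(s,[*e,s["tool_pos"][2]],y0+a))
E
```

```text
10.7167 [0.55182549 0.19366486 0.1125964 ] 0.015881712228489633 [-3.68462866 -0.56561196  6.08510798]
101.27373233195078
0.07560269564034836 11.19217036847833
6 ([-0.002, -0.0395, -0.0], [0.0002, -0.0001, -0.0333])
12 ([-0.0081, -0.0786, -0.0001], [0.0002, -0.0001, -0.0667])
18 ([-0.0183, -0.1168, -0.0001], [0.0002, -0.0001, -0.1])
24 ([-0.0325, -0.1538, -0.0001], [0.0002, -0.0001, -0.1333])
30 ([-0.0504, -0.1891, -0.0002], [0.0003, -0.0001, -0.1667])
34.2 ([-0.0651, -0.2126, -0.0002], [0.0003, -0.0, -0.19])
```

Emit:
{"name": "carry_out", "arguments": {
  "grip": [0.1,0.1,0.1,0.1,0.1,0.1,0.1,0.1,0.1,0.1,0.1,0.1],
  "offset": [
    [-0.0005,-0.02,0],
    [-0.002,-0.0395,0],
    [-0.0046,-0.059,0],
    [-0.008,-0.0786,0],
    [-0.0127,-0.098,0],
    [-0.0183,-0.1168,0],
    [-0.025,-0.1355,0],
    [-0.0325,-0.1538,0],
    [-0.041,-0.172,0],
    [-0.0504,-0.189,0],
    [-0.0655,-0.2135,0],
    [-0.0655,-0.2135,0]
  ],
  "rotation": [
    [0,0,-0.0167],
    [0,0,-0.0333],
    [0,0,-0.05],
    [0,0,-0.0667],
    [0,0,-0.0833],
    [0,0,-0.1],
    [0,0,-0.1167],
    [0,0,-0.1333],
    [0,0,-0.15],
    [0,0,-0.1667],
    [0,0,-0.191],
    [0,0,-0.191]
  ]
}}

```text
time: 11.72
tool_pos: [0.5106, 0.1731, 0.1125]
tcp_rot: [0.376, 0.927, 0.0, -0.001]
contact_force: [-10.0, 5.9, 10.2]
gripper_width: 0.0156
grasp_force: 23.9
```

```bash
python3 - <<'E'
from plant import *
from h import *
s=read_state();print(s["time"],s["tool_pos"],s["gripper_width"],s["contact_force"])
y0=R.from_quat(s["tcp_rot"]).as_euler("xyz",degrees=True)[2];print(y0)
ax=np.array([.5665,.1195]);d=s["tool_pos"][:2]-ax;print(np.hypot(*d),np.degrees(np.arctan2(-d[0],d[1])))
E
```

```text
11.7167 [0.51057669 0.17308802 0.11251922] 0.015619224338722286 [-9.98294998  5.89724707 10.1678154 ]
135.8802687350162
0.07745381093427298 46.2216252249474
```

Emit:
{"name": "carry_out", "arguments": {
  "grip": [0.1,0.5,0.5,0.5,0.5,0.5,0.5,0.5,0.5,0.5,0.5,0.5],
  "offset": [
    [0,0,0],
    [0,0,0],
    [0,0,0],
    [0,0,0],
    [0,0,0],
    [0,0,-0.05],
    [0,0,-0.15],
    [0,0,-0.3],
    [0,0,-0.5],
    [0,0,-0.7],
    [0,0,-0.7],
    [0,0,-0.7]
  ],
  "rotation": [
    [0,0,0],
    [0,0,0],
    [0,0,0],
    [0,0,0],
    [0,0,0],
    [0,0,0],
    [0,0,0],
    [0,0,0],
    [0,0,0],
    [0,0,0],
    [0,0,0],
    [0,0,0]
  ]
}}

```text
time: 12.72
tool_pos: [0.5142, 0.1727, 0.2548]
tcp_rot: [0.377, 0.926, 0.002, 0.003]
contact_force: [-1.0, -0.6, -0.9]
gripper_width: 0.0425
grasp_force: 0.0
```

```bash
python3 - <<'E'
from plant import *
from h import *
np.set_printoptions(precision=4,suppress=True)
s=read_state();print(s["time"],s["tool_pos"],s["contact_force"])
c=capture("scene");P=cloud(c);Z=P[...,2];x,y=P[...,0],P[...,1];br=c["pixels"].max(-1)
d=(Z>.125)&(Z<.15)&(x>.46)&(x<.62)&(y>.1)&(y<.25)&(br<75); L,k=ndimage.label(d);S=ndimage.sum(d,L,range(1,k+1));d=L==1+np.argmax(S)
p=P[d];print(len(p),np.median(p,0),cv2.minAreaRect(p[:,:2].astype(np.float32)*1000))
v=cv2.fitLine(p[Z[d]>.13][:,:2].astype(np.float32),cv2.DIST_HUBER,0,.001,.001).ravel();print(v,np.degrees(np.arctan2(-v[0]*np.sign(v[1]),abs(v[1]))))
cv2.imwrite("pics/s6.png",cv2.resize(c["pixels"][:,:,::-1],(800,600)))
E
```

```text
12.7167 [0.5142 0.1727 0.2548] [-0.988  -0.5985 -0.8788]
83 [0.5168 0.1709 0.136 ] ((513.2826538085938, 173.2583465576172), (15.852184295654297, 73.35997772216797), 44.095821380615234)
[ 0.6686 -0.7437  0.512   0.1751] 41.9555
```

View pics/s6.png

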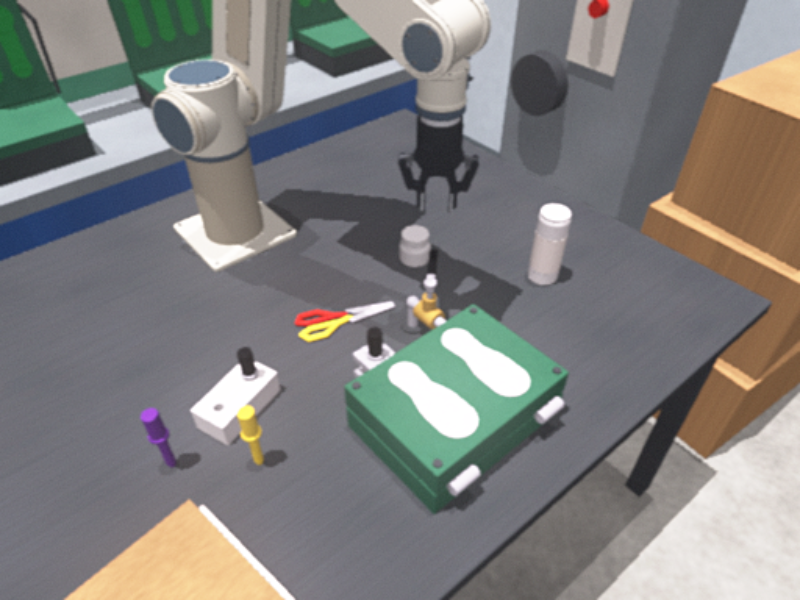

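Everything else looks undisturbed, the pin is in the lugs at (375,345) and the lever points diagonally at (432,265). I'll back off once to check the lever from above.

Emit:
{"name": "carry_out", "arguments": {
  "grip": [0.5,0.5,0.5,0.5,0.5,0.5,0.5,0.5],
  "offset": [
    [0.05,-0.05,-0.05],
    [0.15,-0.15,-0.1],
    [0.25,-0.25,-0.15],
    [0.35,-0.35,-0.2],
    [0.45,-0.45,-0.2],
    [0.5,-0.5,-0.2],
    [0.5,-0.5,-0.2],
    [0.5,-0.5,-0.2]
  ],
  "rotation": [
    [0,0,0],
    [0,0,0],
    [0,0,0],
    [0,0,0],
    [0,0,0],
    [0,0,0],
    [0,0,0],
    [0,0,0]
  ]
}}

```text
time: 13.43
tool_pos: [0.3708, 0.1705, 0.2909]
tcp_rot: [0.377, 0.926, -0.0, -0.0]
contact_force: [0.5, -0.3, -0.2]
gripper_width: 0.0428
grasp_force: 0.0
```

```bash
python3 - <<'E'
from plant import *
from h import *
np.set_printoptions(precision=4,suppress=True)
c=capture("top");P=cloud(c);Z=P[...,2];x,y=P[...,0],P[...,1];br=c["pixels"].max(-1)
d=(Z>.12)&(Z<.15)&(x>.46)&(x<.62)&(y>.1)&(y<.25)&(br<75)
L,k=ndimage.label(d);S=ndimage.sum(d,L,range(1,k+1));d=L==1+np.argmax(S);p=P[d]
r=cv2.minAreaRect(p[:,:2].astype(np.float32)*1000);v=cv2.fitLine(p[:,:2].astype(np.float32),cv2.DIST_HUBER,0,.001,.001).ravel()
print(len(p),r,v,np.degrees(np.arctan2(-v[0]*np.sign(v[1]),abs(v[1]))))
m=(Z>.14)&(Z<.17)&(np.hypot(x-.603,y+.04)<.03);print(P[m].mean(0),np.abs(read_state()["dq"]).max())
E
```

```text
151 ((514.5044555664062, 170.88511657714844), (16.155153274536133, 68.38714599609375), 42.69154739379883) [ 0.6892 -0.7245  0.5139  0.1704] 43.569077
[ 0.6017 -0.0398  0.1514] 0.019142784295686843
```

```bash
python3 -c "
from plant import *
print(sign_off())"
```

```text
the job is handed in; nothing more can be done
None
```

The long pin is down through both lugs with its collar resting on the upper lug, and the valve lever was then turned to about 45° (camera and gripper readings 43–46°) and released; the short pin and everything else were left alone, and the job is handed in, though no verdict came back.

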